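# Shut the slide box with the red forceps

### The arm

A 6-joint arm with a two-finger parallel gripper is mounted at the origin on a cart in front of the work surface, level with it; the furniture and walls round the work are solid. World frame = base frame: x ahead of the robot, y to its left, z up, the work surface at z = 0. Lengths are in m, angles in degrees, forces in N, time in s.
With the tool pointing down it reaches from about 0.325 to 0.9 m from the base axis. Payload 6.1 kg.
Tool frame: the origin (TCP) lies midway between the tips of the shut fingers; the grasp point (between the pads) lies 19 mm behind it; z points along the fingers, y is the line along which they close (so a half turn about z gives the same grasp; the last joint's range is limited). The gripper opens to 87 mm and grips with 3 to 60 N. Pads are 19 mm wide; open, the fingers measure 117 mm over their backs; the gripper's body (75 mm by 190 mm) begins 51 mm behind the grasp point.
Start: joints at [-73.516, 12.628, 87.462, -0, 79.91, -7.225], TCP at [0.251, -0.572, 0.223] pointing down, gripper open.
Joint ranges: [-170.65, 170.65], [-52.31, 119.04], [5.05, 147.46], [-71.25, 251.25], [11.57, 151.72], [-153.62, 153.62]. Speed limits (degrees/s): [147.25, 147.25, 172.46, 180, 180, 180].

### API

Orientations are given as [roll, pitch, yaw] about the fixed x, y, z axes, in that order (R = Rz(yaw) Ry(pitch) Rx(roll)).
In Python, from bench import env gives the robot as it stands.
- The arm moves only by the shell command python3 -m handwheel 'ROWS' [FORCE]. ROWS is a JSON object of lists of equal length, an entry for each row: "jaw": the finger opening in mm, from 0 to 87; "travel": the shift along the world's x, y, z in mm, a list of three; "twist": the turn about the world's z in degrees. A call has exactly 8 rows; each row is the pose to reach, as a shift and turn from the pose commanded when the call began; what a row does not reach only later rows make up. A row lasts 1/8 s, in which the tool goes at most 62.5 mm and 10.7 degrees, less where a joint would pass 70% of its speed; a pose out of reach is approached as far as the arm can. A call with a gripper value outside its range is refused whole. The fingers move at their own pace and stop on an object; FORCE is the grip in N (left out, the last holds). Time passes only in rows, so rows that repeat a pose let the fingers close, or fill a call up. It gives the time, the measured TCP pose, the force, the opening and the grip force at its end, in the units of the state.
- env.read_state(): the state, without advancing time (a new reading comes with each control period).
- env.grab_frame(name): name is "scene" or "top"; returns a dict with "pixels" (420x560x3 uint8, blue, green, red), "z_map" (420x560 float32, m along the optical axis (not along the pixel's ray), 0 where there is no reading), "fx", "fy", "cx", "cy" (pixels), "extrinsics" (4x4, takes a point from camera to world coordinates). Camera axes: x right, y down, z forward; pixel columns grow to the right and rows downward; lengths in m; the calibration is good to about 2 mm. A picture is of the moment at which its call begins.
- env.sign_off(): hands the job in; it is judged then, once.
The state is a dict: "time_s": time; "qpos": joint angles; "qvel": joint speeds; "tau": joint torques, N m; "eef_pos": TCP position; "orientation": TCP orientation; "wrist_force": force on the tool from outside, world axes, zero at the start; "ft_torque": the same for the moment, N m; "gripper_width": opening from 0.0 (shut) to 1.0 (fully open); "grip_force": force on a finger pad.
Only numpy, scipy, OpenCV 4.12 (cv2) and the standard library are available. Lean on these libraries where they do the work, as an engineer would, in place of code of your own. Each camera call takes 0.05 s, during which the arm holds its last target. There are 200 camera calls.

### The job

Two green slide boxes stand open on the bench. The one with the red forceps lying in it is packed: lower its lid until it is fully shut, without slamming it, and leave the other box standing open.

Things in the scene. Friction and masses are not known exactly. Their poses are not given: they have to be found in the camera images.
- packed_box: dark green box of glass slides, red forceps (115) loose on the slides, clear of the lid. In mm: 105 (x) x 170 (y) x 39 high shut; stuck to the bench, yaw within 1 rad. Origin: centre of underside, z up, front (-x) toward the robot. Lid's hinge line: along y at x=+51, z=26, the side away from the robot. Shut, the lid's flat outer top is at z=39, its free edge at x=-49, 100 from the hinge
- packed_box_lid (a joint): its lid, a tray 170 mm wide with a 12 mm deep rim; rad: 0 shut, pi/2 upright (free edge at z=126 mm, inside to the robot, flat outer face away from it, 13 mm beyond the hinge line), more leans back (stop 1.92). Starts 1.2 to 1.65. Stiff friction hinge: stays at any angle where it is left; turns under about 2 N at the free edge, 3 N halfway
- spare_box: the second slide box: same make, size, slides, hinge side and axes, also stuck to the bench, but without forceps. (Above both boxes the space is free; wall cabinets hang over the rear of the bench beyond world x = 0.65 m, undersides 0.56 m up)
- spare_box_lid (a joint): hinge of the second box's lid, same meaning, range of starts and stiffness

How it is judged:
By the outcome, as a careful person would: the job done as asked, in the order asked, and still so for the second after the job is handed in, with the robot touching nothing.
It also fails if it takes over 32 s, if anything falls off the work surface, if the arm or the gripper's body presses on something with over 40 N, if the wrist force passes 120 N, or if a joint passes its speed limit or range.

## Working session

There is one attempt and no reset: what is moved stays moved. The work goes in short steps, Python scripts to look and compute and a shell command to move; the robot and the scene stay as the last step left them, time stands still between calls to the robot, and variables do not carry over. Pictures are saved under pics/ and viewed, at most 10 in all, crops included, and the job is handed in when it is done.

```bash
mkdir -p pics; cat > h.py <<'E'
import numpy as np, cv2
from bench import env
def pts(f):
    z=f["z_map"]; v,u=np.mgrid[:z.shape[0],:z.shape[1]]
    P=np.stack([(u-f["cx"])/f["fx"]*z,(v-f["cy"])/f["fy"]*z,z,np.ones_like(z)],-1)@np.array(f["extrinsics"]).T
    P=P[...,:3]; P[z==0]=np.nan
    return P
E
python3 - <<'E'
from h import *
for n in("scene","top"):
    f=env.grab_frame(n); cv2.imwrite(f"pics/{n}0.png",f["pixels"]); np.savez(f"{n}0.npz",P=pts(f),I=f["pixels"])
    print(n,np.round(f["extrinsics"],3).tolist())
s=env.read_state();print(s)
E
```

```text
scene [[-0.782, -0.461, 0.419, 0.051], [-0.623, 0.574, -0.532, 0.538], [0.005, -0.677, -0.736, 0.785], [0.0, 0.0, 0.0, 1.0]]
top [[-0.009, -0.986, 0.165, 0.317], [-1.0, 0.009, 0.002, 0.008], [-0.003, -0.165, -0.986, 0.902], [0.0, 0.0, 0.0, 1.0]]
{'time_s': 0.1, 'qpos': array([-7.35181072e+01,  1.26723731e+01,  8.75191299e+01, -6.18948892e-04,
        7.99115933e+01, -7.22567622e+00]), 'qvel': array([ 0.03832558, -0.08778794, -0.13691411, -0.07077227,  0.03823193,
       -0.01631952]), 'tau': array([ 8.65331531e-04, -4.95947528e+01, -3.88518369e+01,  7.02414522e-02,
        5.16011822e-02, -2.00183473e-05]), 'eef_pos': array([ 0.2511167 , -0.5717123 ,  0.22152956]), 'orientation': array([-1.79897646e+02, -1.23628852e-02,  2.37076669e+01]), 'wrist_force': array([ 0.47925888,  0.26402028, -0.86006529]), 'ft_torque': array([-0.01458274,  0.02811168,  0.00991279]), 'grip_force': 0.0, 'gripper_width': 1.0018714388695573}
```

View pics/scene0.png

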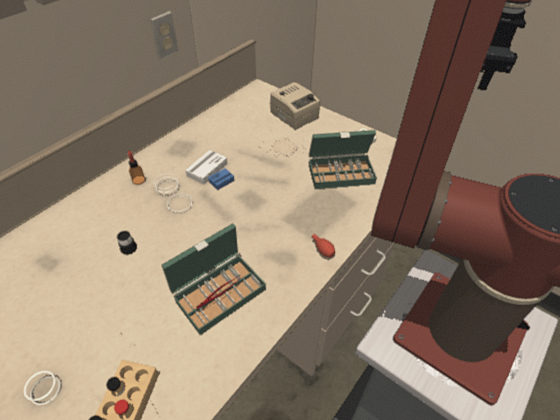

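View pics/top0.png

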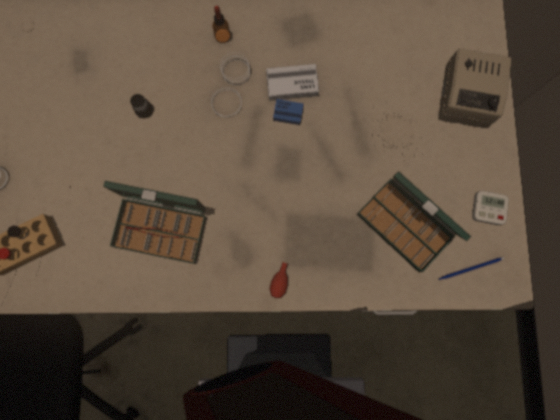

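Scene: the near box (220,290) holds dark-red forceps at about (220,292). The far box (343,170) has none. In the top view the packed box should be the left one at (160,230), and I'll check that in the cloud.

```bash
python3 - <<'E'
from h import *
for n in("scene","top"):
    d=np.load(n+"0.npz");P=d["P"];I=d["I"].astype(int)
    b,g,r=I[...,0],I[...,1],I[...,2]
    green=(g>r*1.15)&(g>=b)&(P[...,2]>.01)&(P[...,2]<.2)&(P[...,0]>.2)&(P[...,0]<.8)&(abs(P[...,1])<.6)
    red=(r>2.2*g)&(r>2.2*b)&(r>50)&(P[...,2]>.015)&(P[...,2]<.08)&(P[...,0]>.2)
    Q=P[red]; print(n,"red",len(Q),[(k,np.round(np.median(Q[s],0),3),s.sum()) for k,s in(("L",Q[:,1]>.15),("R",Q[:,1]<.0)) if s.any()])
    for k,m in(("L",green&(P[...,1]>.05)),("R",green&(P[...,1]<-.05))):
        Q=P[m]; print(k,len(Q),Q.min(0).round(3),Q.max(0).round(3))
        U=Q[Q[:,2]>.055]
        if len(U)<30: continue
        c=U.mean(0); 
        for _ in range(5):
            w,V=np.linalg.eigh(np.cov(U.T)); nrm=V[:,0]; nrm*=np.sign(-nrm[0]) 
            res=(U-U.mean(0))@nrm; U=U[abs(res)<max(.003,1.5*res.std())]
        c=U.mean(0)
        print("  lid plane n",nrm.round(3),"c",c.round(3),len(U),"rms",res.std().round(4),"yaw",np.degrees(np.arctan2(-nrm[1],-nrm[0])).round(1),"lean",np.degrees(np.arcsin(nrm[2])).round(1))
        t=np.array([-nrm[1],nrm[0],0]);t/=np.linalg.norm(t); s=(U-c)@t; print("  width",s.min(),s.max(), "zmax",U[:,2].max())
        B=Q[(Q[:,2]<.06)]; 
        B2=P[(P[...,2]>.012)&(P[...,2]<.06)&(np.hypot(P[...,0]-c[0],P[...,1]-c[1])<.16)]
        rc=cv2.minAreaRect(B2[:,:2].astype(np.float32)); print("  base rect",rc,len(B2))
I=np.load("top0.npz")["I"][170:280,90:230]; J=np.load("scene0.npz")["I"][210:340,140:290]
a=cv2.resize(cv2.convertScaleAbs(I,alpha=1.8),(400,314)); b=cv2.resize(J,(400,346))
cv2.imwrite("pics/c0.png",np.hstack([np.pad(a,((0,32),(0,0),(0,0))),b]))
E
```

```text
scene red 272 [('L', array([0.398, 0.515, 0.059]), np.int64(239)), ('R', array([ 0.341, -0.003,  0.028]), np.int64(15))]
L 2722 [0.375 0.148 0.01 ] [0.696 0.336 0.129]
  lid plane n [-0.976  0.208 -0.06 ] c [0.498 0.233 0.085] 1138 rms 0.001 yaw -12.0 lean -3.4
  width -0.07827312953386575 0.08656285510752428 zmax 0.12871259353534947
  base rect ((0.4457009732723236, 0.24162715673446655), (0.1713341772556305, 0.1144481748342514), 77.67231750488281) 2415
R 1599 [ 0.355 -0.349  0.01 ] [ 0.546 -0.154  0.125]
  lid plane n [-0.668  0.661 -0.344] c [ 0.476 -0.279  0.085] 662 rms 0.0012 yaw -44.7 lean -20.1
  width -0.08361270266628822 0.08163351176056063 zmax 0.12493705807031108
  base rect ((0.4726315140724182, -0.30438700318336487), (0.21298444271087646, 0.22342391312122345), 43.63233947753906) 1378
top red 402 [('L', array([0.392, 0.518, 0.061]), np.int64(90)), ('R', array([ 0.34 , -0.006,  0.029]), np.int64(145))]
L 6 [0.477 0.169 0.125] [0.507 0.306 0.126]
R 262 [ 0.405 -0.344  0.013] [ 0.52  -0.21   0.125]
  lid plane n [-0.203  0.197  0.959] c [ 0.446 -0.285  0.122] 239 rms 0.0012 yaw -44.2 lean 73.6
  width -0.1044638360491545 0.05806745223439272 zmax 0.12489784415417515
  base rect ((0.4755043387413025, -0.3020576536655426), (0.1882122904062271, 0.25892168283462524), 29.1938419342041) 2075
```

View pics/c0.png

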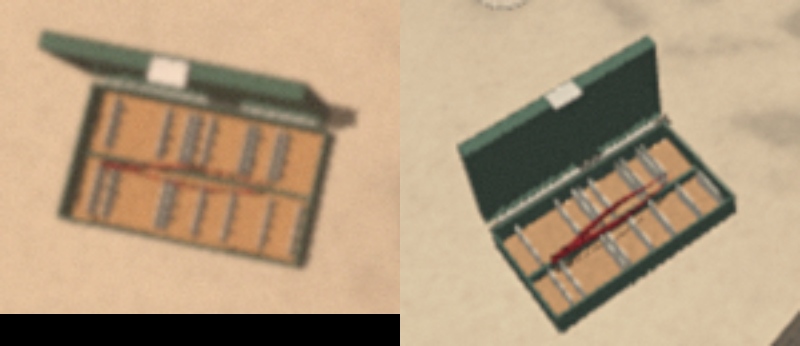

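The zoom shows the forceps in the left box, at +y. I measured:

| Quantity | Value |
|---|---|
| Yaw | -12° |
| Lid angle | about 86.6° (lid inner plane 10 mm beyond the hinge, top 0.128, consistent with the sizes) |
| Hinge | about (0.491, 0.232, 0.026) |

The plan is to go over to behind the lid with the fingers shut, then push its outer face round the hinge arc.

```bash
python3 -m handwheel '{"jaw":[0,0,0,0,0,0,0,0],"travel":[[18,50,0],[36,100,0],[54,150,0],[72,200,0],[90,250,0],[108,300,0],[126,350,0],[144,400,0]],"twist":[-4.5,-9,-13.5,-18,-22.5,-27,-31.5,-35.7]}' 10
python3 -m handwheel '{"jaw":[0,0,0,0,0,0,0,0],"travel":[[20,55,0],[40,110,0],[60,165,0],[80,220,0],[100,275,0],[120,330,0],[135,370,0],[143,394,0]],"twist":[0,0,0,0,0,0,0,0]}'
python3 - <<'E'
from h import *
s=env.read_state();p=s["eef_pos"]*1000;print(s["time_s"],p.round(1),s["orientation"].round(1),s["wrist_force"].round(1))
e=np.array([.978,-.208]);H=np.array([491.2,231.9]);r,h=85,10
T=[]
for a in (87,82,77,72,67,62,57,52,47,42,37,32,27,22,18,14,11,8,6,4,2,1,0):
    c,q=np.cos(np.radians(a)),np.sin(np.radians(a)); x=H+e*(-r*c+13*q+h); print(a,x.round(),round(26+r*q+13*c))
for n in("scene","top"):
    f=env.grab_frame(n); cv2.imwrite(f"pics/{n}1.png",f["pixels"])
a=cv2.imread("pics/scene1.png")[60:360,60:460];b=cv2.imread("pics/top1.png")[60:360,0:400];cv2.imwrite("pics/m1.png",np.hstack([a,b]))
E
```

```text
time_s: 1.1
eef_pos: [0.3954, -0.1705, 0.2223]
orientation: [-180.0, -0.0, -12.2]
wrist_force: [1.2, -0.3, 0.1]
gripper_width: 0.172
grip_force: 0.0
time_s: 2.1
eef_pos: [0.5382, 0.2239, 0.2217]
orientation: [180.0, 0.1, -11.9]
wrist_force: [-0.8, 0.8, -0.2]
gripper_width: 0.006
grip_force: 0.0
2.1 [538.2 223.9 221.7] [ 1.80e+02  1.00e-01 -1.19e+01] [-0.8  0.8 -0.2]
87 [509. 228.] 112
82 [502. 230.] 112
77 [495. 231.] 112
72 [487. 233.] 111
67 [480. 234.] 109
62 [473. 236.] 107
57 [466. 237.] 104
52 [460. 239.] 101
47 [454. 240.] 97
42 [448. 241.] 93
37 [442. 242.] 88
32 [437. 243.] 82
27 [433. 244.] 76
22 [429. 245.] 70
18 [426. 246.] 65
14 [423. 246.] 59
11 [422. 247.] 55
8 [420. 247.] 51
6 [420. 247.] 48
4 [419. 247.] 45
2 [418. 247.] 42
1 [418. 247.] 40
0 [418. 248.] 39
```

View pics/m1.png

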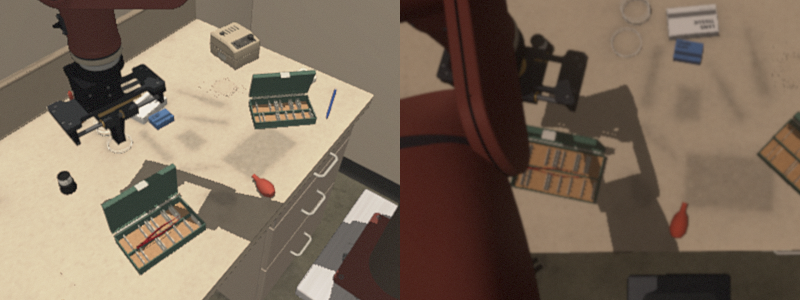

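The gripper is clear, behind and above the lid, with the fingers at about (120,140) in the left half. Next I descend and begin the push.

```bash
python3 -m handwheel '{"jaw":[0,0,0,0,0,0,0,0],"travel":[[0,0,-25],[0,0,-50],[0,0,-75],[0,0,-95],[0,0,-111],[-6,1,-111],[-12,3,-111],[-18,4,-111]],"twist":[0,0,0,0,0,0,0,0]}'
python3 -m handwheel '{"jaw":[0,0,0,0,0,0,0,0],"travel":[[-4,1,0],[-8,2,0],[-12,2,0],[-16,3,0],[-20,4,0],[-25,5,0],[-29,6,0],[-33,7,-1]],"twist":[0,0,0,0,0,0,0,0]}'
python3 - <<'E'
from h import *
f=env.grab_frame("scene");cv2.imwrite("pics/s2.png",cv2.resize(f["pixels"][180:360,100:340],(720,540)))
E
```

```text
time_s: 3.2
eef_pos: [0.5205, 0.2262, 0.1127]
orientation: [-179.9, -0.1, -12.0]
wrist_force: [1.0, 0.5, -0.0]
gripper_width: 0.005
grip_force: 0.0
time_s: 4.2
eef_pos: [0.4869, 0.2328, 0.1105]
orientation: [180.0, 0.0, -12.0]
wrist_force: [2.1, -0.7, 1.1]
gripper_width: 0.003
grip_force: 0.8
```

View pics/s2.png

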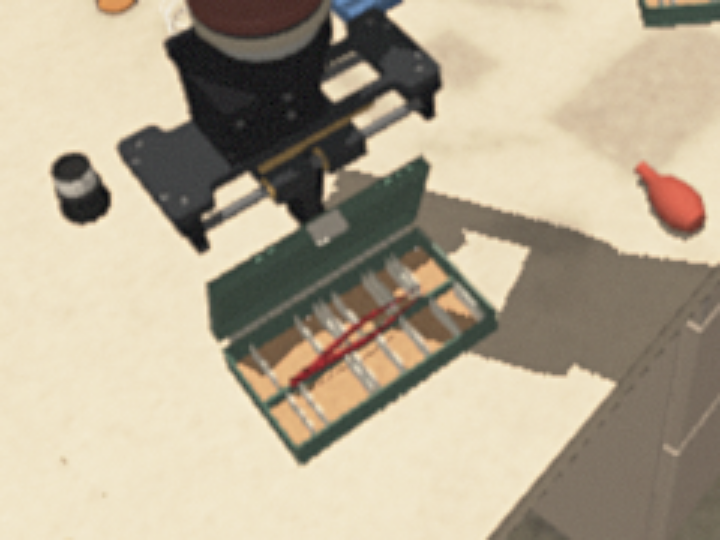

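The finger, at about (310,215), is pushing the lid, which now leans forward with 2 N at the wrist. I'll follow the arc.

```bash
python3 -m handwheel '{"jaw":[0,0,0,0,0,0,0,0],"travel":[[-7,1,-2],[-14,3,-4],[-21,4,-7],[-27,6,-10],[-33,7,-14],[-39,8,-18],[-42,9,-21],[-45,9,-23]],"twist":[0,0,0,0,0,0,0,0]}'
python3 -m handwheel '{"jaw":[0,0,0,0,0,0,0,0],"travel":[[-3,0,-3],[-5,1,-6],[-8,2,-10],[-10,2,-13],[-12,3,-16],[-13,3,-18],[-15,4,-21],[-16,4,-23]],"twist":[0,0,0,0,0,0,0,0]}'
python3 - <<'E'
from h import *
f=env.grab_frame("scene");cv2.imwrite("pics/s3.png",cv2.resize(f["pixels"][180:360,100:340],(720,540)))
E
```

```text
time_s: 5.25
eef_pos: [0.4421, 0.2418, 0.0873]
orientation: [-180.0, 0.0, -12.0]
wrist_force: [0.6, 0.6, 0.2]
gripper_width: 0.005
grip_force: 0.5
time_s: 6.25
eef_pos: [0.4263, 0.2459, 0.0644]
orientation: [-180.0, -0.0, -12.0]
wrist_force: [1.2, -0.5, 1.5]
gripper_width: 0.003
grip_force: 0.5
```

View pics/s3.png

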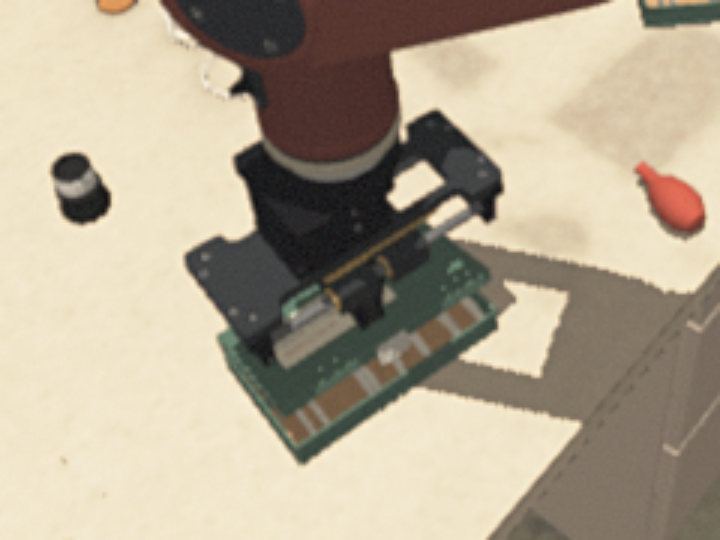

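The lid is almost down, with its front edge and clasp near (395,350). I'll finish slowly and watch the force.

```bash
python3 -m handwheel '{"jaw":[0,0,0,0,0,0,0,0],"travel":[[-2,0,-4],[-3,0,-7],[-4,1,-10],[-5,1,-13],[-6,1,-16],[-6,1,-18],[-7,1,-20],[-7,1,-22]],"twist":[0,0,0,0,0,0,0,0]}'
python3 -m handwheel '{"jaw":[0,0,0,0,0,0,0,0],"travel":[[0,0,-1],[-1,0,-2],[-1,0,-3],[-1,0,-4],[-1,0,-5],[-1,0,-5],[-1,0,-5],[-1,0,-5]],"twist":[0,0,0,0,0,0,0,0]}'
```

```text
time_s: 7.3
eef_pos: [0.4192, 0.2468, 0.0424]
orientation: [-180.0, 0.0, -12.0]
wrist_force: [-0.4, 0.3, 0.6]
gripper_width: 0.003
grip_force: 0.6
time_s: 8.3
eef_pos: [0.4184, 0.2468, 0.0391]
orientation: [180.0, 0.0, -12.0]
wrist_force: [-5.4, -2.8, 16.7]
gripper_width: 0.007
grip_force: 8.1
```

The tip stopped firmly at z = 39 mm with 17 N, so the lid is on its stop. I'll lift off and verify.

```bash
python3 -m handwheel '{"jaw":[0,0,0,0,0,0,0,0],"travel":[[0,0,3],[0,0,15],[0,0,50],[0,0,90],[0,0,130],[0,-40,160],[0,-95,180],[0,-150,190]],"twist":[0,0,0,0,0,0,0,0]}'
python3 -m handwheel '{"jaw":[0,0,0,0,0,0,0,0],"travel":[[0,-40,0],[0,-80,0],[0,-110,0],[0,-110,0],[0,-110,0],[0,-110,0],[0,-110,0],[0,-110,0]],"twist":[0,0,0,0,0,0,0,0]}'
python3 - <<'E'
from h import *
f=env.grab_frame("scene");P=pts(f);cv2.imwrite("pics/s4.png",f["pixels"])
e=np.array([.978,-.208]);g=np.array([.208,.978]);d=P[...,:2]-[.4413,.2425]
x,y=d@e,d@g
for a in(-.045,-.03,-.01,.01,.03,.045):
    m=(abs(x-a)<.006)&(abs(y)<.075)&(P[...,2]<.2);print(a,m.sum(),np.round(np.nanpercentile(P[m][:,2],[10,50,90])*1000,1))
E
```

```text
time_s: 9.3
eef_pos: [0.4187, 0.0955, 0.2296]
orientation: [-180.0, -0.2, -11.9]
wrist_force: [1.4, -0.5, -0.3]
gripper_width: 0.006
grip_force: 0.0
time_s: 10.3
eef_pos: [0.4183, -0.0127, 0.2275]
orientation: [-180.0, 0.0, -11.9]
wrist_force: [-1.2, 0.9, -0.0]
gripper_width: 0.005
grip_force: 0.0
-0.045 802 [-2.2 33.  38. ]
-0.03 445 [-800.7   36.8   38.8]
-0.01 446 [-802.    36.8   38.9]
0.01 457 [-803.6   36.7   38.8]
0.03 481 [-804.2   36.5   38.6]
0.045 305 [-804.1   36.    38. ]
```

View pics/s4.png

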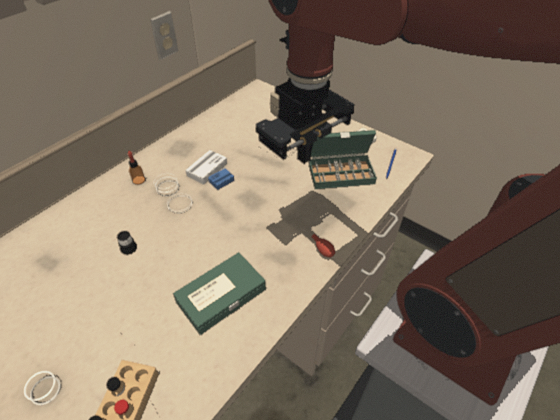

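The packed box at (220,292) is flat shut: its top is level across x at 36–39 mm. The spare box at (343,165) is still open, and the arm is clear of everything.

```bash
python3 -c "
from bench import env
print(env.sign_off())"
```

```text
the job is handed in; nothing more can be done
None
```

The packed box's lid is fully shut, lowered slowly and pressed down with about 17 N. The spare box is still open, and the job was handed in at about 10 s with the arm touching nothing.

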